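# Reset the bench air regulator behind its stop button

### The job

The air to the assembly bench has to be reset safely: push the mushroom stop button in until it latches down, then, while it stays in, turn the regulator's pointer dial so that the pointer lines up with the index tab on the ring around it. Last, twist the mushroom clockwise to release it so that it stands fully up again. Do not shift the index tab, and leave everything else on the bench where it lies.

Things in the scene. Friction and masses are not known exactly. Their poses are not given: they have to be found in the camera images.
- dial (a joint): Angle of the regulator's black pointer dial (rad), 0 to 2.6, grows clockwise seen from above; friction holds it where it is left. It starts 0.6 to 1.9 rad short of the index tab, so it has to be turned clockwise. Dial and index have the same axis and the same zero: they are lined up when joint dial equals joint index.
- index (a joint): Angle of the index tab about the dial's axis (rad), same zero and sense as joint dial; friction holds it and it must not be shifted.
- stop (a joint): How far the mushroom is pressed in (m): 0 fully up, 0.0105 bottomed. A spring pushes it up (about 5 N presses it home); pressed past about 0.008 it clicks into a latch and then stays down at about 0.007 by itself.
- stop_twist (a joint): Twist of the mushroom head about its upright axis (rad), 0 to 0.9, grows clockwise seen from above; friction holds it. Twisted past about 0.5 the latch lets go and, once the fingers have let go of it, the spring lifts the head.
- dial_grip (a point): On the dial's upright axis, at the TCP height for a grasp from above, 32 mm above the regulator box. The dial: black skirt, 66 mm diameter, 7 mm thick, with an upright grip bar 16 mm wide, 60 mm long, its top 9 mm above this point, its foot 22 mm below. The bar's pointed end is the pointer; a white line on top runs towards it. Site x runs along the bar to the pointed end, z up.
- dial_tip (a point): The top of the dial's pointed end, 34 mm from the dial's axis, 41 mm above the regulator box.
- index_tip (a point): Inner end of the index tab's top, 40 mm from the dial's axis. The tab is a dark steel block 6 mm wide, 18 mm long, 9 mm high, on a flat ring of 98 mm diameter on the regulator's top. This point's x axis points outward from the dial's axis through the tab, z is up.
- stop_top (a point): Centre of the mushroom head's top rim, on its axis; moves with the head (33 mm above its box when up, 22.5 mm when bottomed). The head: black cylinder, 42 mm diameter, 19 mm high, slightly domed (4 mm more), on a thinner stem; the gap below it is 14 mm when up, 3.5 mm when bottomed. Site z is up.
- tape: Bystander: cardboard tape roll lying flat, 66 mm diameter, 25 mm high, between the two boxes; origin under its centre.
- clamp: Bystander: thin steel ring clamp, 56 mm diameter, 14 mm high, lying between the boxes, on the robot's side of the tape; origin under its centre.
- tumbler: Bystander: copper coloured closed tumbler, 74 mm diameter, 130 mm high, behind the boxes; origin under its centre.
- screwdriver: Bystander: screwdriver lying on the bench to the right of the boxes; origin under its middle.
- wrench: Bystander: wrench lying on the bench behind the boxes, to the right; origin under its middle.
- stop_box: The mushroom's grey box, 100 x 100 mm, 60 mm high, fixed to the bench; origin under its centre, on the mushroom's axis.
- regulator: Grey regulator box, 150 x 140 mm, 70 mm high, fixed to the bench, a gauge on its front, brass ports at both sides; the dial is on the middle of its top. Origin under its centre, on the dial's axis.
Mind the look-alikes: they are no part of the job. What is shaped like the regulator but orange or red is not meant. Leave any green look-alike of the stop_box alone.

How it is judged (in metres and radians):
On the way, in this order (a step that is already met when the one before it is completed fails the run):
1. the mushroom is pushed in and latched (joint stop above 0.0055 with nothing touching it) (value of joint stop above 0.0055 m and contact force between stop_box and the fingers below 0.1 N), for 0.2 s.
2. with the mushroom still in, the dial's pointer stands at the index tab (3 mm either way, about 5 degrees) (value of joint stop above 0.0055 m and y of dial_tip in the frame of index_tip between -0.003 and 0.003 m and x of dial_tip in the frame of index_tip above -0.02 m and velocity of joint dial between -0.05 and 0.05 rad/s), for 0.2 s.
At the end, for the whole second after the job is handed in: The dial is at rest with its pointed end within 3 mm sideways (about 5 degrees) of the index tab's centre line, the mushroom has been released and stands fully up (within 1.5 mm), and the index tab is within 3 mm of where it was (y of dial_tip in the frame of index_tip between -0.003 and 0.003 m and x of dial_tip in the frame of index_tip above -0.02 m and velocity of joint dial between -0.05 and 0.05 rad/s and value of joint stop below 0.0015 m and distance of index_tip from where it was at the start of the episode below 0.003 m); the robot touches nothing.
It fails at once if the index tab is shifted by more than 3 mm (distance of index_tip from where it was at the start of the episode above 0.003 m).
It fails at once if the tape, clamp, tumbler, screwdriver or wrench is moved by more than 30 mm (distance of any of tape, clamp, tumbler, screwdriver, wrench from where it was at the start of the episode above 0.03 m).
It also fails if it takes over 69 s, if anything falls off the work surface, if the arm or the gripper's body presses on something with over 40 N, if the wrist force passes 120 N, or if a joint passes its speed limit or range.

### The arm

A 6-joint arm with a two-finger parallel gripper is mounted at the origin on the work surface. World frame = base frame: x ahead of the robot, y to its left, z up, the work surface at z = 0. Lengths are in m, angles in degrees, forces in N, time in s.
With the tool pointing down it reaches from about 0.375 to 0.9 m from the base axis. Payload 3.1 kg.
Tool frame: the origin (TCP) lies between the finger pads, 19 mm behind the fingertips; this is the grasp point; z points along the fingers, y is the line along which they close (so a half turn about z gives the same grasp; the last joint's range is limited). The gripper opens to 87 mm and grips with 3 to 60 N. Pads are 19 mm wide; open, the fingers measure 117 mm over their backs; the gripper's body (75 mm by 190 mm) begins 51 mm behind the grasp point.
Start: joints at [64.085, 30.224, 82.088, -0, 67.689, -10.227], TCP at [0.169, 0.602, 0.241] pointing down, gripper open.
Joint ranges: [-176.69, 176.69], [-43.24, 126.21], [12.49, 139.97], [-82, 262], [0, 151.66], [-163.58, 163.58]. Speed limits (degrees/s): [159.86, 159.86, 180, 180, 180, 180].

### API

Orientations are given as a 3x3 rotation matrix whose columns are the frame's x, y, z axes.
In Python, from rig import telemetry, capture, camera_info, job gives the robot as it stands. The module is installed in compiled form; this text tells all that it offers.
- The arm moves only by the tool carry_out, never from a script. Its argument "deltas" is a list that holds one entry, the list of rows, each a list of 7 numbers: the shift along the tool's x, y, z scaled (see below), then the turn, a rotation vector about the tool's x, y, z scaled (see below), then the closure, from -1 (fully open) to 1 (shut). In form: [[[dx, dy, dz, ax, ay, az, claw], ...]]. A call has exactly 10 rows; each row is the pose to reach, as a shift and turn from the pose commanded when the call began, along the tool's axes at that moment, turning the shorter way round; what a row does not reach only later rows make up. The controller multiplies each number of a shift by 15 cm and each number of a turn by 360 degrees. A row lasts 1/12 s, in which the tool goes at most 41.7 mm and 7.16 degrees, less where a joint would pass 70% of its speed; a pose out of reach is approached as far as the arm can. A call with a number of a shift or a turn outside -1 to 1 is refused whole. A call with a gripper value outside its range is refused whole. The fingers move at their own pace and stop on an object; the grip force is fixed at half the most. Time passes only in rows, so rows that repeat a pose let the fingers close, or fill a call up. It gives the time, the measured TCP pose, the force, the opening and the grip force at its end, in the units of the state.
- telemetry.read_state(): the state, without advancing time (a new reading comes with each control period).
- capture(name): name is "side" or "top" or "wrist"; returns the picture (480x640x3 uint8, red, green, blue); there is no depth.
- camera_info(name): a dict with "mtx" (3x3 intrinsics, pixels), "cam_to_world" (4x4, takes a point from camera to world coordinates); the wrist camera has in their place "T_tool_cam" (4x4, takes a point from camera to tool coordinates, whose origin is the TCP and whose axes are the flange's). Camera axes: x right, y down, z forward; pixel columns grow to the right and rows downward; lengths in m; the calibration is good to about 2 mm. The wrist camera is an equidistant fisheye: a pixel r from the principal point sees the ray r / f radians off the axis. A picture is of the moment at which its call begins: read the wrist's pose just before it. camera_info takes no time and is no camera call.
- job.hand_in(): hands the job in; it is judged then, once.
The state is a dict: "time_s": time; "joint_positions": joint angles; "qvel": joint speeds; "tau": joint torques, N m; "position": TCP position; "tcp_rot": TCP orientation; "force": force on the tool from outside, world axes, zero at the start; "moment": the same for the moment, N m; "opening": opening from 0.0 (shut) to 1.0 (fully open); "grasp_force": force on a finger pad.
Only numpy, scipy, OpenCV 4.12 (cv2) and the standard library are available. Lean on these libraries where they do the work, as an engineer would, in place of code of your own. Each camera call takes 0.05 s, during which the arm holds its last target. There are 200 camera calls.

## Working session

There is one attempt and no reset: what is moved stays moved. The work goes in short steps, Python scripts to look and compute and a tool call to move; the robot and the scene stay as the last step left them, time stands still between calls to the robot, and variables do not carry over. Pictures are saved under pics/ and viewed, at most 10 in all, crops included, and the job is handed in when it is done.

Besides the shell and the picture viewer there is one more tool, called after "Emit:" as name(argument=value, ...), one argument or row to a line, values as JSON. carry_out: Moves the arm, as the interface text tells. Its arguments: {"type":"object","properties":{"deltas":{"type":"array","items":{"type":"array","items":{"type":"array","items":{"type":"number"}}}}},"required":["deltas"]}

```bash
mkdir -p pics
python3 - <<'E'
from rig import telemetry, capture, camera_info
import cv2
s=telemetry.read_state();print(s)
for n in ["side","top","wrist"]:
    cv2.imwrite(f"pics/{n}0.png",capture(n)[:,:,::-1]);print(n,camera_info(n))
E
```

```text
{'time_s': 0.0, 'joint_positions': array([ 6.40854229e+01,  3.02778355e+01,  8.21565643e+01,  1.89938897e-03,
        6.76889880e+01, -1.02262397e+01]), 'qvel': array([ 0.00949344,  0.02406853,  0.14146874, -0.03397004, -0.04632494,
       -0.13429287]), 'tau': array([ 7.15193582e-04, -4.40038991e+01, -1.76596445e+01,  6.33385079e-02,
        5.81982010e-02, -1.71392758e-04]), 'position': array([0.16864758, 0.60109811, 0.24028273]), 'tcp_rot': array([[-9.62743196e-01,  2.70415608e-01, -9.68740184e-04],
       [ 2.70417029e-01,  9.62741362e-01, -1.92357509e-03],
       [ 4.12481516e-04, -2.11387268e-03, -9.99997681e-01]]), 'force': array([-0.22903503, -0.9093955 , -0.71771451]), 'moment': array([ 0.00125114,  0.04137579, -0.00235874]), 'grasp_force': 0.0, 'opening': 0.9970669994951379}
side {'mtx': array([[493.27659407,   0.        , 314.26596853],
       [  0.        , 493.27659407, 236.53721708],
       [  0.        ,   0.        ,   1.        ]]), 'cam_to_world': array([[ 0.80792668, -0.29522102,  0.50999904, -0.01922041],
       [-0.58890027, -0.43568282,  0.68071798, -0.76241591]
[... 379 characters left out ...]
0.99984141, -0.00813771,  0.01584082, -0.08690614],
       [-0.01445829, -0.14841067, -0.98882012,  1.59206108],
       [ 0.        ,  0.        ,  0.        ,  1.        ]])}
wrist {'mtx': array([[371.64829954,   0.        , 324.40912026],
       [  0.        , 371.64829954, 242.69432061],
       [  0.        ,   0.        ,   1.        ]]), 'T_tool_cam': array([[-2.61128989e-04, -9.55071609e-01, -2.96375020e-01,
         8.24955061e-02],
       [ 9.99999686e-01, -4.71219336e-04,  6.37433284e-04,
        -2.75682719e-04],
       [-7.48452073e-04, -2.96374761e-01,  9.55071432e-01,
        -1.42798115e-01],
       [ 0.00000000e+00,  0.00000000e+00,  0.00000000e+00,
         1.00000000e+00]])}
```

View pics/top0.png

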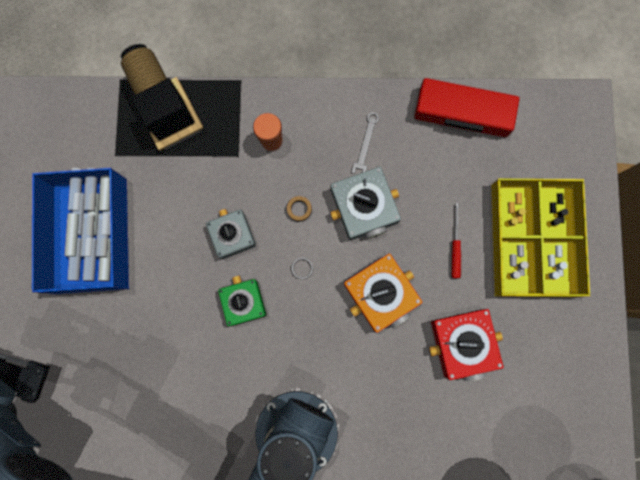

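View pics/side0.png

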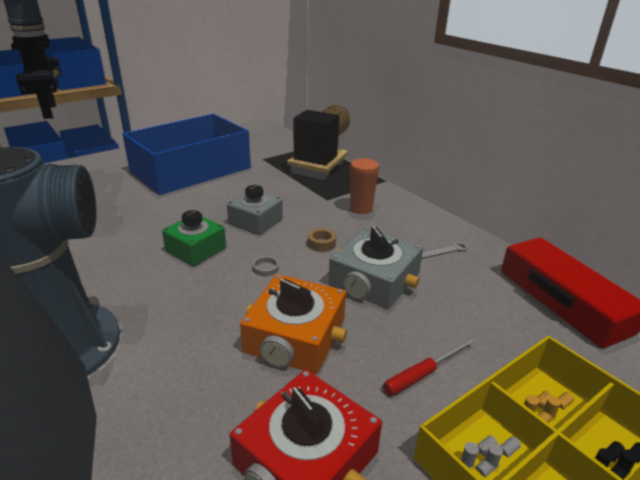

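Look-alikes: for the stop, grey box at top (229,232) and green at (241,301). For the regulator, grey at (366,202), orange at (382,293) and red at (467,345). I choose the two grey ones and check them in a close crop.

Run:
```python
import cv2,numpy as np
t=cv2.imread("pics/top0.png");s=cv2.imread("pics/side0.png")
def c(i,x,y,w,h,W=400,H=300): return cv2.resize(i[y:y+h,x:x+w],(W,H),interpolation=cv2.INTER_CUBIC)
a=np.hstack([c(t,320,160,100,75),c(t,190,200,80,60)])
b=np.hstack([c(s,320,215,120,90),c(s,215,175,80,60)])
cv2.imwrite("pics/crop0.png",np.vstack([a,b]))
```

```text
(no output)
```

View pics/crop0.png

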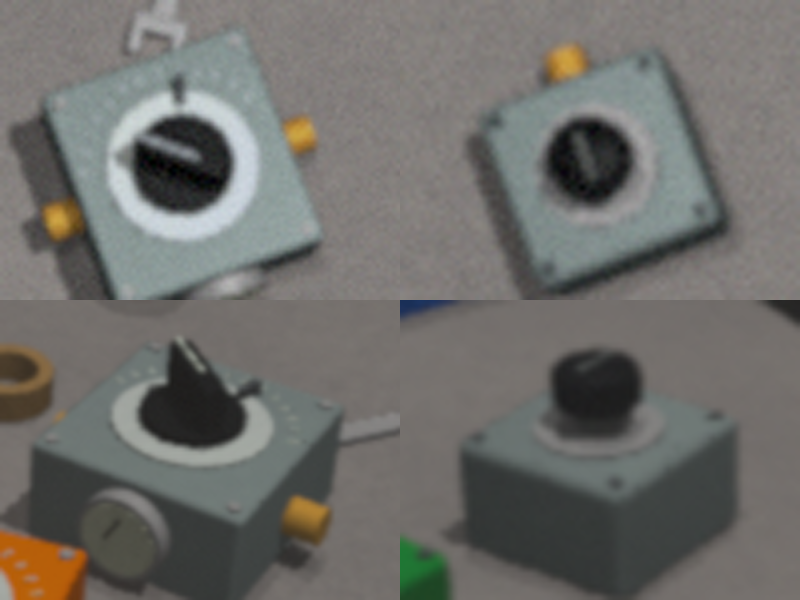

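Crop check: top left is the grey regulator, with ring centre at top pixel (365.8,201.3), index tab at (364.3,182.5) and the dial's white line pointing left. The right-hand crops show the grey mushroom box, with head at top pixel (227.6,232) and side pixel (254.4,192). Both match the description.

```bash
cat > h.py <<'E'
from rig import telemetry, capture, camera_info
import numpy as np, cv2
def ray(n,p,st=None):
    c=camera_info(n);K=c["mtx"]
    if n=="wrist":
        d=np.array([p[0]-K[0,2],p[1]-K[1,2]]);r=np.hypot(*d);th=r/K[0,0]
        v=np.r_[np.sin(th)*d/max(r,1e-9),np.cos(th)]
        T=np.eye(4);T[:3,:3]=st["tcp_rot"];T[:3,3]=st["position"];T=T@c["T_tool_cam"]
    else: v=np.linalg.inv(K)@np.r_[p,1];T=c["cam_to_world"]
    v=T[:3,:3]@v
    return T[:3,3],v/np.linalg.norm(v)
def atz(r,z): return r[0]+r[1]*(z-r[0][2])/r[1][2]
def tri(rs):
    A=sum(np.eye(3)-np.outer(d,d) for o,d in rs);b=sum((np.eye(3)-np.outer(d,d))@o for o,d in rs)
    x=np.linalg.solve(A,b);return x,[np.linalg.norm(np.cross(x-o,d)) for o,d in rs]
def proj(st,X):
    c=camera_info("wrist");K=c["mtx"];T=np.eye(4);T[:3,:3]=st["tcp_rot"];T[:3,3]=st["position"]
    v=(np.linalg.inv(T@c["T_tool_cam"])@np.r_[X,1])[:3];th=np.arctan2(np.hypot(v[0],v[1]),v[2]);u=v[:2]/np.hypot(v[0],v[1])
    return K[:2,2]+u*th*K[0,0]
E
python3 - <<'E'
from h import *
for n,a,b,z in [("ring",(365.75,201.25),(377.6,251.6),.072),("tab",(364.25,182.5),(393.5,241.4),.08),("mush",(227.6,232),(254.4,192),.085)]:
    print(n,tri([ray("top",a),ray("side",b)]),atz(ray("top",a),z))
E
```

```text
ring (array([ 0.58362058, -0.17219431,  0.0716564 ]), [np.float64(0.00018762006479316475), np.float64(0.00018762006479301006)]) [ 0.58339984 -0.17205855  0.072     ]
tab (array([ 0.63137039, -0.16798319,  0.07690507]), [np.float64(4.825824586998291e-05), np.float64(4.825824587023199e-05)]) [ 0.63060802 -0.16778674  0.08      ]
mush (array([0.50020893, 0.1771107 , 0.08332387]), [np.float64(0.0010351172177849258), np.float64(0.001035117217784741)]) [0.49903799 0.17728651 0.085     ]
```

Emit:
carry_out(
  deltas=[
    [[-0.16,-0.12,0.01,0,0,0,-1],[-0.32,-0.24,0.02,0,0,0,-1],[-0.48,-0.36,0.03,0,0,0,-1],[-0.64,-0.48,0.04,0,0,0,-1],[-0.8,-0.6,0.05,0,0,0,-1],[-0.96,-0.71,0.06,0,0,0,-1],[-0.96,-0.71,0.07,0,0,0,-1],[-0.96,-0.71,0.07,0,0,0,-1],[-0.96,-0.71,0.07,0,0,0,-1],[-0.96,-0.71,0.07,0,0,0,-1]],
  ],
)

```text
time_s: 0.98
position: [0.2782, 0.461, 0.2308]
tcp_rot: [[-0.963, 0.269, -0.0], [0.269, 0.963, 0.0], [0.0, 0.0, -1.0]]
force: [-0.8, 0.3, -0.2]
opening: 1.002
grasp_force: 0.0
```

Emit:
carry_out(
  deltas=[
    [[-0.1,-0.07,0.01,0,0,0,-1],[-0.2,-0.15,0.02,0,0,0,-1],[-0.3,-0.22,0.03,0,0,0,-1],[-0.4,-0.3,0.04,0,0,0,-1],[-0.5,-0.37,0.05,0,0,0,-1],[-0.6,-0.44,0.06,0,0,0,-1],[-0.7,-0.52,0.07,0,0,0,-1],[-0.8,-0.59,0.07,0,0,0,-1],[-0.9,-0.67,0.07,0,0,0,-1],[-0.96,-0.71,0.07,0,0,0,-1]],
  ],
)

```text
time_s: 1.82
position: [0.3892, 0.3187, 0.2203]
tcp_rot: [[-0.963, 0.269, 0.0], [0.269, 0.963, -0.0], [-0.0, 0.0, -1.0]]
force: [-0.7, -0.2, -0.3]
opening: 0.999
grasp_force: 0.0
```

Emit:
carry_out(
  deltas=[
    [[-0.16,-0.12,0.01,0,0,0,-1],[-0.32,-0.24,0.02,0,0,0,-1],[-0.48,-0.36,0.03,0,0,0,-1],[-0.64,-0.48,0.04,0,0,0,-1],[-0.8,-0.6,0.05,0,0,0,-1],[-0.96,-0.71,0.06,0,0,0,-1],[-0.96,-0.71,0.07,0,0,0,-1],[-0.96,-0.71,0.07,0,0,0,-1],[-0.96,-0.71,0.07,0,0,0,-1],[-0.96,-0.71,0.07,0,0,0,-1]],
  ],
)

```text
time_s: 2.65
position: [0.4974, 0.1786, 0.2096]
tcp_rot: [[-0.963, 0.269, -0.001], [0.269, 0.963, 0.0], [0.001, -0.0, -1.0]]
force: [-1.3, 0.9, 0.2]
opening: 1.0
grasp_force: 0.0
```

```bash
cat >> h.py <<'E'
def go(x,y,z):
    s=telemetry.read_state();d=s["tcp_rot"].T@(np.array([x,y,z])-s["position"])
    print("at",s["position"].round(4),"yawY",np.degrees(np.arctan2(s["tcp_rot"][1,1],s["tcp_rot"][0,1])).round(2),"F",s["force"].round(1),"t",s["time_s"],"units",(d/.15).round(3))
E
python3 - <<'E'
from h import *
s=telemetry.read_state();im=capture("wrist")
cv2.imwrite("pics/w1.png",im[:,:,::-1]);np.save("w1.npy",{"s":s},allow_pickle=True)
print(proj(s,[.4995,.177,.093]));go(.4995,.177,.14)
E
```

```text
[323.27675496 248.65925772]
at [0.4974 0.1786 0.2098] yawY 74.43 F [ 0.5  0.4 -0.1] t 2.7 units [-0.017 -0.006  0.465]
```

View pics/w1.png

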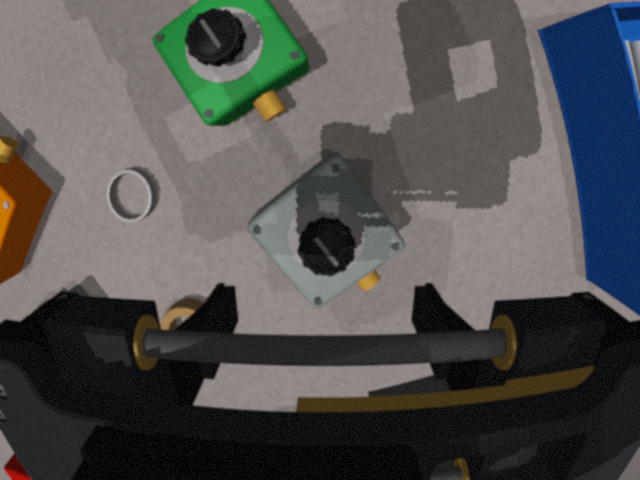

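The wrist view shows the grey box's mushroom head centred at (326,247) and the green look-alike at (215,38). I refine the head's position with all three views.

Run:
```python
from h import *
s=np.load("w1.npy",allow_pickle=True).item()["s"]
w=ray("wrist",(326,247),s)
print(tri([w,ray("side",(254.4,192))]),tri([w,ray("side",(254.4,192)),ray("top",(227.6,232))]),atz(w,.093))
go(.4995,.178,.14)
```

```text
(array([0.50211162, 0.17840388, 0.0823645 ]), [np.float64(4.189273701726996e-06), np.float64(4.189273701599736e-06)]) (array([0.50097902, 0.17791167, 0.08281983]), [np.float64(0.0010973632555514921), np.float64(0.0007487188447355184), np.float64(0.0016147504671700414)]) [0.49880464 0.17926954 0.093     ]
at [0.4974 0.1786 0.2098] yawY 74.43 F [ 0.5  0.4 -0.1] t 2.7 units [-0.015 -0.     0.465]
```

Emit:
carry_out(
  deltas=[
    [[-0.01,0,0.05,0,0,0,1],[-0.02,0,0.1,0,0,0,1],[-0.02,0,0.15,0,0,0,1],[-0.02,0,0.2,0,0,0,1],[-0.02,0,0.27,0,0,0,1],[-0.02,0,0.34,0,0,0,1],[-0.02,0,0.41,0,0,0,1],[-0.02,0,0.48,0,0,0,1],[-0.02,0,0.54,0,0,0,1],[-0.02,0,0.56,0,0,0,1]],
  ],
)

```text
time_s: 3.53
position: [0.5004, 0.1763, 0.1239]
tcp_rot: [[-0.963, 0.271, -0.003], [0.271, 0.963, -0.0], [0.003, -0.001, -1.0]]
force: [-0.4, -0.4, -0.9]
opening: 0.325
grasp_force: 0.0
```

Emit:
carry_out(
  deltas=[
    [[0,0,0.01,0,0,0,1],[0,0,0.02,0,0,0,1],[0,0,0.03,0,0,0,1],[0,0,0.04,0,0,0,1],[0,0,0.05,0,0,0,1],[0,0,0.06,0,0,0,1],[0,0,0.07,0,0,0,1],[0,0,0.08,0,0,0,1],[0,0,0.08,0,0,0,1],[0,0,0.08,0,0,0,1]],
  ],
)

```text
time_s: 4.37
position: [0.5013, 0.1765, 0.1137]
tcp_rot: [[-0.963, 0.27, -0.0], [0.27, 0.963, -0.0], [0.0, -0.0, -1.0]]
force: [0.3, 0.6, 0.8]
opening: 0.005
grasp_force: 0.0
```

Emit:
carry_out(
  deltas=[
    [[0,0.01,0.01,0,0,0,1],[0,0.01,0.015,0,0,0,1],[0,0.01,0.02,0,0,0,1],[0,0.01,0.025,0,0,0,1],[0,0.01,0.03,0,0,0,1],[0,0.01,0.035,0,0,0,1],[0,0.01,0.04,0,0,0,1],[0,0.01,0.045,0,0,0,1],[0,0.01,0.05,0,0,0,1],[0,0.01,0.05,0,0,0,1]],
  ],
)

```text
time_s: 5.2
position: [0.5019, 0.178, 0.1062]
tcp_rot: [[-0.963, 0.27, 0.0], [0.27, 0.963, 0.0], [-0.0, 0.0, -1.0]]
force: [0.4, 0.2, -0.1]
opening: 0.002
grasp_force: 0.0
```

Emit:
carry_out(
  deltas=[
    [[0,0,0.005,0,0,0,1],[0,0,0.01,0,0,0,1],[0,0,0.015,0,0,0,1],[0,0,0.02,0,0,0,1],[0,0,0.02,0,0,0,1],[0,0,0.02,0,0,0,1],[0,0,0.02,0,0,0,1],[0,0,0.02,0,0,0,1],[0,0,0.02,0,0,0,1],[0,0,0.02,0,0,0,1]],
  ],
)

```text
time_s: 6.03
position: [0.5018, 0.1779, 0.1033]
tcp_rot: [[-0.963, 0.27, 0.0], [0.27, 0.963, -0.0], [-0.0, -0.0, -1.0]]
force: [-0.1, 0.5, 4.1]
opening: 0.003
grasp_force: 1.7
```

Run:
```python
from h import *
go(.5,.178,.1)
a=capture("side");b=capture("wrist")
A=cv2.resize(a[150:240,200:320],(400,300),interpolation=cv2.INTER_CUBIC);B=cv2.resize(b,(400,300))
cv2.imwrite("pics/p1.png",np.hstack([A,B])[:,:,::-1])
```

```text
at [0.5018 0.1779 0.1033] yawY 74.32 F [-0.1  0.5  4.1] t 6.0333 units [ 0.012 -0.003  0.022]
```

View pics/p1.png

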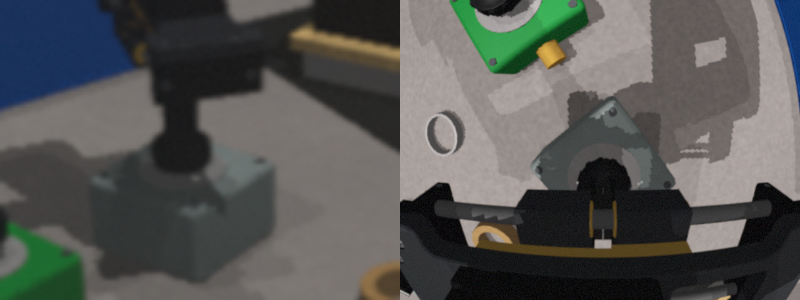

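The fingertips now rest centrally on the head in both views, with 4 N. I press on slowly.

Emit:
carry_out(
  deltas=[
    [[0,0,0.004,0,0,0,1],[0,0,0.008,0,0,0,1],[0,0,0.012,0,0,0,1],[0,0,0.016,0,0,0,1],[0,0,0.02,0,0,0,1],[0,0,0.02,0,0,0,1],[0,0,0.02,0,0,0,1],[0,0,0.02,0,0,0,1],[0,0,0.02,0,0,0,1],[0,0,0.02,0,0,0,1]],
  ],
)

```text
time_s: 6.97
position: [0.5019, 0.1779, 0.1014]
tcp_rot: [[-0.963, 0.27, 0.001], [0.27, 0.963, -0.0], [-0.001, 0.0, -1.0]]
force: [-1.9, -0.3, 12.8]
opening: 0.009
grasp_force: 6.3
```

Emit:
carry_out(
  deltas=[
    [[0,0,0.004,0,0,0,1],[0,0,0.008,0,0,0,1],[0,0,0.012,0,0,0,1],[0,0,0.016,0,0,0,1],[0,0,0.02,0,0,0,1],[0,0,0.02,0,0,0,1],[0,0,0.02,0,0,0,1],[0,0,0.02,0,0,0,1],[0,0,0.02,0,0,0,1],[0,0,0.02,0,0,0,1]],
  ],
)

```text
time_s: 7.8
position: [0.502, 0.178, 0.1011]
tcp_rot: [[-0.963, 0.27, 0.002], [0.27, 0.963, -0.0], [-0.002, 0.001, -1.0]]
force: [-6.8, -1.5, 31.7]
opening: 0.004
grasp_force: 15.9
```

Latched, by the feel of it: it bottomed at 32 N. I retract and go to the regulator while turning the tool.

Emit:
carry_out(
  deltas=[
    [[0,0,-0.1,0,0,0,1],[0,0,-0.22,0,0,0,1],[0,0,-0.36,0,0,0,1],[0,0,-0.5,0,0,0.01,0.5],[0,0,-0.64,0,0,0.03,0],[0,0,-0.74,0,0,0.05,0],[0,0,-0.8,0,0,0.07,0],[0,0,-0.8,0,0,0.09,0],[0,0,-0.8,0,0,0.11,0],[0,0,-0.8,0,0,0.125,0]],
  ],
)

```text
time_s: 8.63
position: [0.5015, 0.178, 0.2169]
tcp_rot: [[-0.485, 0.875, -0.0], [0.875, 0.485, 0.0], [0.0, -0.0, -1.0]]
force: [0.5, 0.2, -1.0]
opening: 0.442
grasp_force: 0.0
```

Emit:
carry_out(
  deltas=[
    [[-0.08,-0.02,0,0,0,0.013,0],[-0.16,-0.04,0,0,0,0.026,0],[-0.24,-0.07,0,0,0,0.039,0],[-0.32,-0.09,0,0,0,0.052,0],[-0.4,-0.11,0,0,0,0.065,0],[-0.48,-0.14,0,0,0,0.078,0],[-0.56,-0.16,0,0,0,0.091,0],[-0.64,-0.18,0,0,0,0.104,0],[-0.72,-0.21,0,0,0,0.117,0],[-0.77,-0.22,0,0,0,0.131,0]],
  ],
)

```text
time_s: 9.47
position: [0.5293, 0.06, 0.2165]
tcp_rot: [[0.311, 0.95, -0.001], [0.95, -0.311, -0.0], [-0.001, -0.001, -1.0]]
force: [-0.2, 0.0, -1.1]
opening: 0.498
grasp_force: 0.0
```

Emit:
carry_out(
  deltas=[
    [[-0.08,0.05,0,0,0,0,0],[-0.17,0.1,0,0,0,0,0],[-0.25,0.15,0,0,0,0,0],[-0.34,0.2,0,0,0,0,0],[-0.42,0.25,0,0,0,0,0],[-0.51,0.3,0,0,0,0,0],[-0.6,0.36,0,0,0,0,0],[-0.68,0.41,0,0,0,0,0],[-0.68,0.41,0,0,0,0,0],[-0.68,0.41,0,0,0,0,0]],
  ],
)

```text
time_s: 10.3
position: [0.5568, -0.0555, 0.217]
tcp_rot: [[0.308, 0.951, -0.0], [0.951, -0.308, 0.001], [0.0, -0.001, -1.0]]
force: [-0.7, 0.8, -0.5]
opening: 0.5
grasp_force: 0.0
```

Emit:
carry_out(
  deltas=[
    [[-0.08,0.05,0,0,0,0,0],[-0.17,0.1,0,0,0,0,0],[-0.25,0.15,0,0,0,0,0],[-0.34,0.2,0,0,0,0,0],[-0.42,0.25,0,0,0,0,0],[-0.51,0.3,0,0,0,0,0],[-0.6,0.36,0,0,0,0,0],[-0.68,0.41,0,0,0,0,0],[-0.68,0.41,0,0,0,0,0],[-0.68,0.41,0,0,0,0,0]],
  ],
)

```text
time_s: 11.13
position: [0.5841, -0.1718, 0.217]
tcp_rot: [[0.308, 0.951, -0.0], [0.951, -0.308, 0.001], [0.0, -0.0, -1.0]]
force: [0.9, 0.5, 0.5]
opening: 0.505
grasp_force: 0.0
```

Run:
```python
from h import *
s=telemetry.read_state();np.save("w2.npy",{"s":s},allow_pickle=True)
go(.5835,-.172,.102)
w=capture("wrist");a=capture("side");cv2.imwrite("pics/w2_raw.png",w[:,:,::-1]);
print(proj(s,[.5835,-.172,.072]),proj(s,[.6306,-.168,.08]))
c=proj(s,[.5835,-.172,.072]).astype(int);x0=max(c[0]-100,0);y0=max(c[1]-110,0);print(x0,y0)
A=cv2.resize(w[y0:y0+200,x0:x0+200],(600,600),interpolation=cv2.INTER_CUBIC)
B=cv2.resize(a[175:240,215:280],(200,200),interpolation=cv2.INTER_CUBIC)
C=np.zeros((600,200,3),np.uint8);C[:200]=B
cv2.imwrite("pics/w2.png",np.hstack([A,C])[:,:,::-1])
```

```text
at [ 0.5841 -0.1718  0.217 ] yawY -17.95 F [0.9 0.5 0.5] t 11.1333 units [-0.003 -0.003  0.767]
[324.75766523 234.21832305] [380.83664814 214.39446665]
224 124
```

View pics/w2.png

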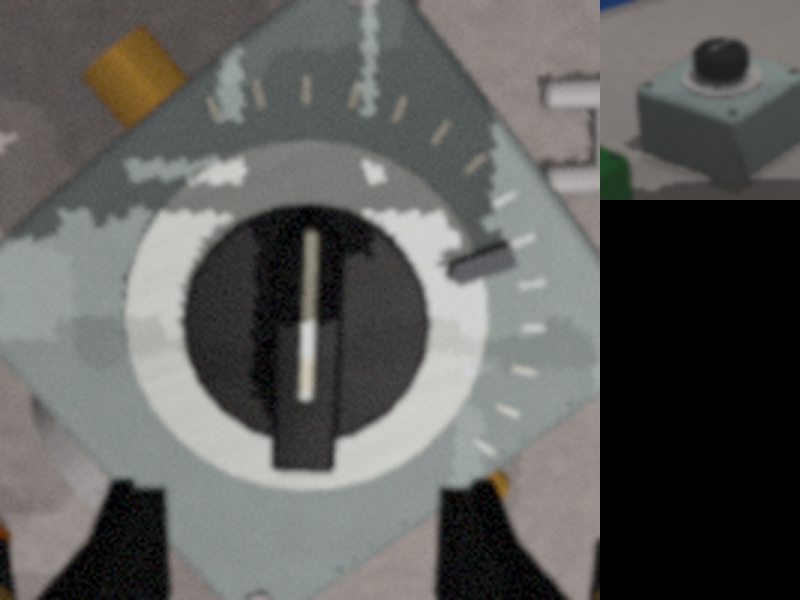

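The crop shows the ring centred at wrist pixel (326,229) and the white line from (326,257) to (327.7,201), with the pointed end up. The tab's midpoint is at (384.7,211). The inset shows the mushroom head standing lower than before.

Run:
```python
from h import *
s=np.load("w2.npy",allow_pickle=True).item()["s"]
R=lambda u,v:ray("wrist",(224+u/3,124+v/3),s)
c=R(306.5,315);C=atz(c,.072)
print("ring",C,tri([c,ray("side",(377.6,251.6)),ray("top",(365.75,201.25))]))
ang=lambda a,b:np.degrees(np.arctan2(b[1]-a[1],b[0]-a[0]))
for z in (.077,.081):
  i,o=atz(R(449,267),z),atz(R(513,251),z);m=(i+o)/2
  print("tab",z,i,o,ang(i,o),ang(C,m),np.linalg.norm((m-C)[:2]),np.linalg.norm(i-o))
a,b=atz(R(306,398),.111),atz(R(311.5,230),.111)
print("line",a,b,ang(a,b),"wr.centre-off line",np.cross((b-a)/np.linalg.norm(b-a),C-a)[2])
```

```text
ring [ 0.58591447 -0.16821156  0.072     ] (array([ 0.58506332, -0.17057743,  0.06946107]), [np.float64(0.0017729429746338795), np.float64(0.0007798386220313817), np.float64(0.001985542441595077)])
tab 0.077 [ 0.6257137  -0.16599238  0.077     ] [ 0.6431188  -0.16696379  0.077     ] -3.1944507077682553 2.046912595531459 0.048532750297043036 0.01743218008847705
tab 0.081 [ 0.6254662  -0.16497942  0.081     ] [ 0.64262515 -0.16593708  0.081     ] -3.1944507077682887 3.2739993901976647 0.04820989729483207 0.017185656201114112
line [ 0.58259031 -0.1774864   0.111     ] [ 0.59614854 -0.13955656  0.111     ] 70.33029836082454 wr.centre-off line -8.301739209057735e-06
```

Emit:
carry_out(
  deltas=[
    [[0.01,0,0.06,0,0,0.005,0],[0.01,0,0.14,0,0,0.005,0],[0.01,0,0.23,0,0,0.005,0],[0.01,0,0.32,0,0,0.005,0],[0.01,0,0.42,0,0,0.005,0],[0.01,0,0.52,0,0,0.005,0],[0.01,0,0.62,0,0,0.005,0],[0.01,0,0.7,0,0,0.005,0],[0.01,0,0.74,0,0,0.005,0],[0.01,0,0.76,0,0,0.005,0]],
  ],
)

```text
time_s: 12.07
position: [0.584, -0.1685, 0.1023]
tcp_rot: [[0.336, 0.942, -0.002], [0.942, -0.336, 0.001], [0.0, -0.002, -1.0]]
force: [-0.0, -0.3, 0.2]
opening: 0.501
grasp_force: 0.0
```

Emit:
carry_out(
  deltas=[
    [[0,0,0,0,0,0,0.3],[0,0,0,0,0,0,0.4],[0,0,0,0,0,0,0.5],[0,0,0,0,0,0,0.6],[0,0,0,0,0,0,0.7],[0,0,0,0,0,0,0.8],[0,0,0,0,0,0,0.9],[0,0,0,0,0,0,1],[0,0,0,0,0,0,1],[0,0,0,0,0,0,1]],
  ],
)

```text
time_s: 12.9
position: [0.5857, -0.1699, 0.104]
tcp_rot: [[0.336, 0.942, 0.003], [0.942, -0.336, -0.001], [-0.0, 0.003, -1.0]]
force: [3.0, 0.1, 2.5]
opening: 0.177
grasp_force: 30.0
```

Emit:
carry_out(
  deltas=[
    [[0,0,0,0,0,0.009,1],[0,0,0,0,0,0.018,1],[0,0,0,0,0,0.027,1],[0,0,0,0,0,0.036,1],[0,0,0,0,0,0.045,1],[0,0,0,0,0,0.054,1],[0,0,0,0,0,0.063,1],[0,0,0,0,0,0.072,1],[0,0,0,0,0,0.082,1],[0,0,0,0,0,0.09,1]],
  ],
)

```text
time_s: 13.73
position: [0.5857, -0.1699, 0.1039]
tcp_rot: [[0.79, 0.613, 0.003], [0.613, -0.79, -0.001], [0.001, 0.003, -1.0]]
force: [2.7, -0.6, 2.5]
opening: 0.178
grasp_force: 30.0
```

```bash
python3 -c "
from h import *
s=telemetry.read_state();print(s['moment'],s['force']);go(.585,-.17,.104)"
```

```text
[-0.15168642 -0.39325374  0.03967862] [ 2.69662012 -0.60418171  2.53413434]
at [ 0.5857 -0.1699  0.1039] yawY -52.2 F [ 2.7 -0.6  2.5] t 13.7333 units [-0.004 -0.003 -0.   ]
```

Emit:
carry_out(
  deltas=[
    [[0,0,0,0,0,0.009,1],[0,0,0,0,0,0.019,1],[0,0,0,0,0,0.029,1],[0,0,0,0,0,0.039,1],[0,0,0,0,0,0.049,1],[0,0,0,0,0,0.059,1],[0,0,0,0,0,0.069,1],[0,0,0,0,0,0.079,1],[0,0,0,0,0,0.088,1],[0,0,0,0,0,0.094,1]],
  ],
)

```text
time_s: 14.57
position: [0.5858, -0.17, 0.104]
tcp_rot: [[0.998, 0.069, 0.003], [0.069, -0.998, -0.001], [0.003, 0.002, -1.0]]
force: [3.2, -0.4, 2.4]
opening: 0.181
grasp_force: 30.0
```

Emit:
carry_out(
  deltas=[
    [[0,0,0,0,0,0,1],[0,0,0,0,0,0,1],[0,0,0,0,0,0,0.8],[0,0,0,0,0,0,0.6],[0,0,0,0,0,0,0.4],[0,0,0,0,0,0,0.2],[0,0,0,0,0,0,0],[0,0,0,0,0,0,0],[0,0,0,0,0,0,0],[0,0,0,0,0,0,0]],
  ],
)

```text
time_s: 15.4
position: [0.5841, -0.1691, 0.1029]
tcp_rot: [[0.997, 0.072, -0.001], [0.072, -0.997, 0.001], [-0.001, -0.001, -1.0]]
force: [0.3, 1.0, -0.2]
opening: 0.481
grasp_force: 0.0
```

Emit:
carry_out(
  deltas=[
    [[0,0,-0.03,0,0,0,0],[0,0,-0.08,0,0,0,0],[0,0,-0.16,0,0,0,0],[0,0,-0.25,0,0,0,0],[0,0,-0.35,0,0,0,0],[0,0,-0.45,0,0,0,0],[0,0,-0.54,0,0,0,0],[0,0,-0.6,0,0,0,0],[0,0,-0.6,0,0,0,0],[0,0,-0.6,0,0,0,0]],
  ],
)

```text
time_s: 16.23
position: [0.5848, -0.1695, 0.1943]
tcp_rot: [[0.997, 0.072, 0.002], [0.072, -0.997, -0.001], [0.002, 0.001, -1.0]]
force: [-0.3, -0.5, -0.4]
opening: 0.501
grasp_force: 0.0
```

Run:
```python
from h import *
s=telemetry.read_state();np.save("w3.npy",{"s":s},allow_pickle=True)
go(.5855,-.17,.104)
w=capture("wrist");a=capture("top");cv2.imwrite("pics/w3_raw.png",w[:,:,::-1]);
c=proj(s,[.5855,-.17,.072]).astype(int);x0=max(c[0]-100,0);y0=max(c[1]-120,0);print(x0,y0)
A=cv2.resize(w[y0:y0+200,x0:x0+200],(600,600),interpolation=cv2.INTER_CUBIC)
cv2.imwrite("pics/w3.png",A[:,:,::-1])
```

```text
at [ 0.5848 -0.1695  0.1943] yawY -85.89 F [-0.3 -0.5 -0.4] t 16.2333 units [0.003 0.003 0.602]
225 120
```

View pics/w3.png

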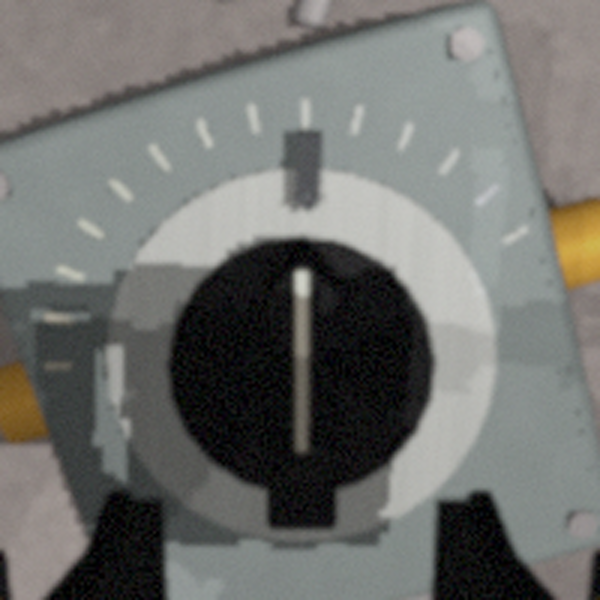

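Dial is aligned: the white line and the tab's middle are both at crop column 302–304 and the ring centre at 303, so it is well under 1° off. Back to the mushroom.

Emit:
carry_out(
  deltas=[
    [[-0.01,-0.08,0,0,0,-0.008,-0.6],[-0.03,-0.16,0,0,0,-0.016,-0.6],[-0.04,-0.24,0,0,0,-0.025,-0.6],[-0.05,-0.32,0,0,0,-0.033,-0.6],[-0.07,-0.4,0,0,0,-0.042,-0.6],[-0.08,-0.48,0,0,0,-0.05,-0.6],[-0.09,-0.56,0,0,0,-0.058,-0.6],[-0.11,-0.64,0,0,0,-0.067,-0.6],[-0.12,-0.72,0,0,0,-0.075,-0.6],[-0.13,-0.78,0,0,0,-0.083,-0.6]],
  ],
)

```text
time_s: 17.17
position: [0.5556, -0.0529, 0.1921]
tcp_rot: [[0.828, 0.561, -0.003], [0.561, -0.828, 0.001], [-0.002, -0.002, -1.0]]
force: [-0.5, -0.1, -0.1]
opening: 0.801
grasp_force: 0.0
```

Emit:
carry_out(
  deltas=[
    [[0.03,-0.08,0,0,0,-0.008,-0.6],[0.06,-0.16,0,0,0,-0.016,-0.6],[0.09,-0.24,0,0,0,-0.025,-0.6],[0.12,-0.32,0,0,0,-0.033,-0.6],[0.15,-0.4,0,0,0,-0.042,-0.6],[0.18,-0.48,0,0,0,-0.05,-0.6],[0.21,-0.56,0,0,0,-0.058,-0.6],[0.24,-0.64,0,0,0,-0.067,-0.6],[0.26,-0.7,0,0,0,-0.075,-0.6],[0.28,-0.75,0,0,0,-0.083,-0.6]],
  ],
)

```text
time_s: 18.0
position: [0.5275, 0.0635, 0.1922]
tcp_rot: [[0.438, 0.899, -0.003], [0.899, -0.438, 0.0], [-0.001, -0.003, -1.0]]
force: [0.0, -0.0, -0.5]
opening: 0.799
grasp_force: 0.0
```

```bash
python3 -c "
from h import *
go(.5015,.1785,.19)"
```

```text
at [0.5275 0.0635 0.1922] yawY -25.95 F [ 0.  -0.  -0.5] t 18.0 units [ 0.613 -0.491  0.015]
```

Emit:
carry_out(
  deltas=[
    [[0.08,-0.06,0,0,0,0,-0.6],[0.16,-0.13,0,0,0,0,-0.6],[0.24,-0.19,0,0,0,0,-0.6],[0.32,-0.26,0,0,0,0,-0.6],[0.4,-0.32,0,0,0,0,-0.6],[0.48,-0.38,0,0,0,0,-0.6],[0.56,-0.45,0,0,0,0,-0.6],[0.61,-0.49,0,0,0,0,-0.6],[0.61,-0.49,0,0,0,0,-0.6],[0.61,-0.49,0,0,0,0,-0.6]],
  ],
)

```text
time_s: 18.83
position: [0.5026, 0.1773, 0.1927]
tcp_rot: [[0.439, 0.898, -0.001], [0.898, -0.439, -0.001], [-0.001, -0.001, -1.0]]
force: [0.4, -0.6, 0.4]
opening: 0.799
grasp_force: 0.0
```

Run:
```python
from h import *
s=telemetry.read_state()
go(.5015,.1785,.088)
w=capture("wrist");c=proj(s,[.5015,.1785,.086]);print(c)
c=c.astype(int);x0=c[0]-120;y0=max(c[1]-90,0);print(x0,y0)
cv2.imwrite("pics/w4.png",cv2.resize(w[y0:y0+180,x0:x0+240],(800,600),interpolation=cv2.INTER_CUBIC)[:,:,::-1])
```

```text
at [0.5026 0.1773 0.1927] yawY -26.05 F [ 0.4 -0.6  0.4] t 18.8333 units [ 0.005 -0.01   0.698]
[323.43183958 247.25409419]
203 157
```

View pics/w4.png

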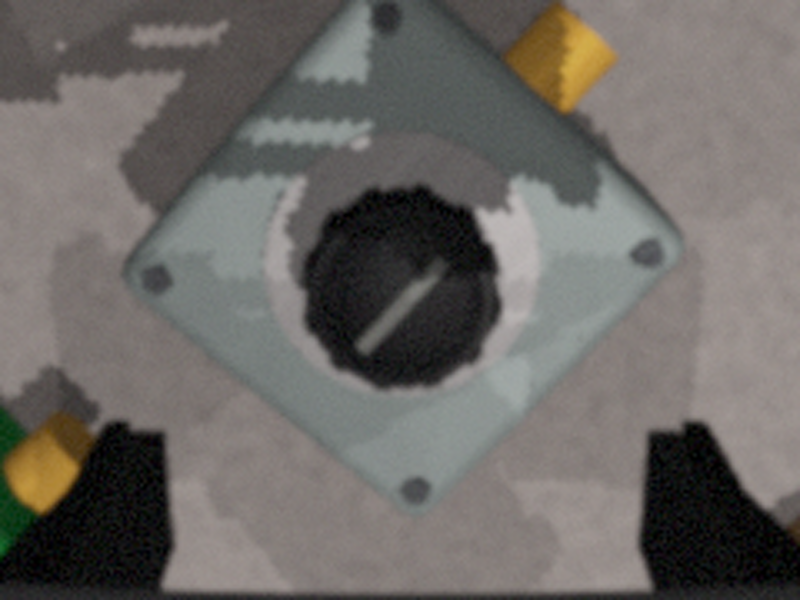

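The head is low and centred at wrist pixel (323.6,243.4), between the open fingers. I lower the fingers around it and grip.

Emit:
carry_out(
  deltas=[
    [[0.01,-0.01,0.05,0,0,0,-0.6],[0.01,-0.01,0.12,0,0,0,-0.6],[0.01,-0.01,0.2,0,0,0,-0.6],[0.01,-0.01,0.28,0,0,0,-0.6],[0.01,-0.01,0.37,0,0,0,-0.6],[0.01,-0.01,0.46,0,0,0,-0.6],[0.01,-0.01,0.55,0,0,0,-0.6],[0.01,-0.01,0.62,0,0,0,-0.6],[0.01,-0.01,0.67,0,0,0,-0.6],[0.01,-0.01,0.69,0,0,0,-0.6]],
  ],
)

```text
time_s: 19.72
position: [0.5017, 0.1787, 0.0884]
tcp_rot: [[0.441, 0.897, -0.002], [0.897, -0.441, -0.0], [-0.001, -0.002, -1.0]]
force: [-0.3, 1.0, 0.8]
opening: 0.799
grasp_force: 0.0
```

Emit:
carry_out(
  deltas=[
    [[0,0,0,0,0,0,-0.4],[0,0,0,0,0,0,-0.3],[0,0,0,0,0,0,-0.2],[0,0,0,0,0,0,-0.1],[0,0,0,0,0,0,0],[0,0,0,0,0,0,0.1],[0,0,0,0,0,0,0.3],[0,0,0,0,0,0,1],[0,0,0,0,0,0,1],[0,0,0,0,0,0,1]],
  ],
)

```text
time_s: 20.55
position: [0.5024, 0.1793, 0.0899]
tcp_rot: [[0.44, 0.898, 0.001], [0.898, -0.44, 0.0], [0.0, 0.0, -1.0]]
force: [0.0, 0.6, 2.6]
opening: 0.475
grasp_force: 30.0
```

Emit:
carry_out(
  deltas=[
    [[0,0,0,0,0,0.012,1],[0,0,0,0,0,0.024,1],[0,0,0,0,0,0.036,1],[0,0,0,0,0,0.048,1],[0,0,0,0,0,0.06,1],[0,0,0,0,0,0.072,1],[0,0,0,0,0,0.084,1],[0,0,0,0,0,0.096,1],[0,0,0,0,0,0.108,1],[0,0,0,0,0,0.118,1]],
  ],
)

```text
time_s: 21.38
position: [0.5028, 0.1789, 0.0901]
tcp_rot: [[0.932, 0.362, 0.001], [0.362, -0.932, -0.001], [0.001, 0.001, -1.0]]
force: [0.4, -1.3, 3.6]
opening: 0.471
grasp_force: 30.0
```

```bash
python3 -c "
from h import *
s=telemetry.read_state();print(s['moment'],s['opening']);go(.502,.179,.19)"
```

```text
[-0.33220782  0.08137494  0.05167824] 0.47057541240991446
at [0.5028 0.1789 0.0901] yawY -68.78 F [ 0.4 -1.3  3.6] t 21.3833 units [-0.004 -0.002 -0.666]
```

Twisted about 43° (0.75 rad). I open, then rise straight up.

Emit:
carry_out(
  deltas=[
    [[0,0,0,0,0,0,1],[0,0,0,0,0,0,0.5],[0,0,0,0,0,0,-0.2],[0,0,0,0,0,0,-0.6],[0,0,0,0,0,0,-0.6],[0,0,0,0,0,0,-0.6],[0,0,0,0,0,0,-0.6],[0,0,0,0,0,0,-0.6],[0,0,0,0,0,0,-0.6],[0,0,0,0,0,0,-0.6]],
  ],
)

```text
time_s: 22.22
position: [0.5022, 0.1792, 0.0897]
tcp_rot: [[0.931, 0.365, -0.0], [0.365, -0.931, -0.0], [-0.0, -0.0, -1.0]]
force: [0.1, -0.2, 0.6]
opening: 0.797
grasp_force: 0.0
```

Emit:
carry_out(
  deltas=[
    [[0,0,-0.05,0,0,0,-0.6],[0,0,-0.12,0,0,0,-0.6],[0,0,-0.22,0,0,0,-0.6],[0,0,-0.32,0,0,0,-0.6],[0,0,-0.44,0,0,0,-0.6],[0,0,-0.56,0,0,0,-0.6],[0,0,-0.68,0,0,0,-0.6],[0,0,-0.8,0,0,0,-0.6],[0,0,-0.9,0,0,0,-0.6],[0,0,-0.95,0,0,0,-0.6]],
  ],
)

```text
time_s: 23.05
position: [0.5033, 0.1794, 0.2355]
tcp_rot: [[0.931, 0.365, 0.005], [0.365, -0.931, 0.001], [0.005, 0.001, -1.0]]
force: [0.0, 0.3, -0.3]
opening: 0.799
grasp_force: 0.0
```

Run:
```python
from h import *
a=capture("side");t=capture("top")
o=cv2.imread("pics/side0.png")[:,:,::-1]
f=lambda i,x,y,w,h:cv2.resize(i[y:y+h,x:x+w],(400,300),interpolation=cv2.INTER_CUBIC)
cv2.imwrite("pics/f.png",np.vstack([np.hstack([f(a,215,175,80,60),f(o,215,175,80,60)]),np.hstack([f(t,320,160,100,75),f(a,215,200,240,180)])])[:,:,::-1])
go(.5,.178,.2)
```

```text
at [0.5032 0.1794 0.2344] yawY -68.6 F [-0.1  0.   0.6] t 23.15 units [-0.024  0.     0.229]
```

View pics/f.png

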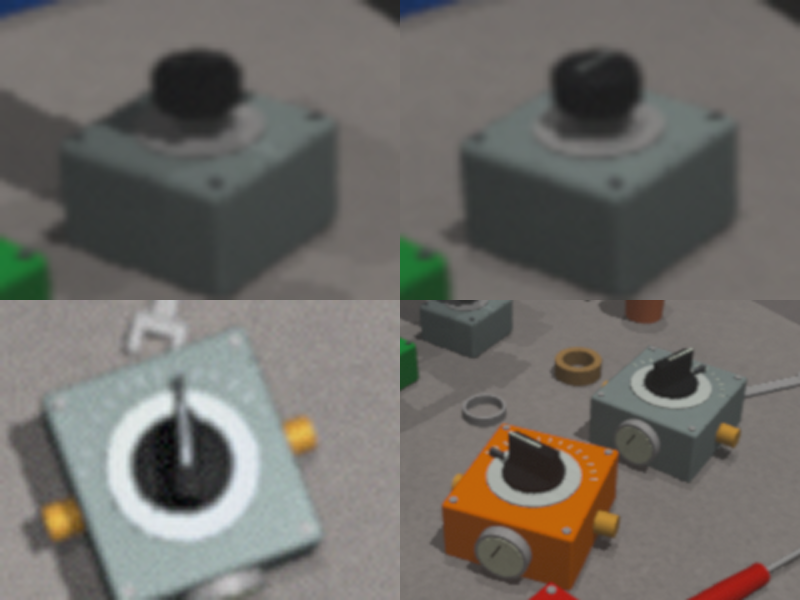

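The head (side crop, top at row 50) stands as high as in the first picture. From above the pointer's line runs straight at the tab (180,380), and the tape and clamp lie where they were. I hand in.

```bash
python3 -c "
from rig import job
print(job.hand_in())"
```

```text
the job is handed in; nothing more can be done
None
```

I latched the mushroom, turned the dial into line with the index tab (under 1° off in the wrist picture), then twisted the mushroom to release it and saw it standing fully up. I handed the job in at about 23 s; no verdict was returned.

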